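# Hold a washed glass cell in the inspection beam by its frosted sides

### The arm

A 6-joint arm with a two-finger parallel gripper is mounted at the origin on the work surface. World frame = base frame: x ahead of the robot, y to its left, z up, the work surface at z = 0. Lengths are in m, angles in rad, forces in N, time in s.
With the tool pointing down it reaches from about 0.3 to 0.875 m from the base axis. Payload 6.4 kg.
Tool frame: the origin (TCP) lies at the very end of the fingers, on their centre line; the grasp point (between the pads) lies 19 mm behind it; z points along the fingers, y is the line along which they close (so a half turn about z gives the same grasp; the last joint's range is limited). The gripper opens to 85 mm and grips with 20 to 120 N. Pads are 22 mm wide; open, the fingers measure 114 mm over their backs; the gripper's body (76 mm by 85 mm) begins 54 mm behind the grasp point. The pads swing forward as they close: fully open they stand 13 mm farther back than shut.
Start: joints at [1.08, 0.181, 1.607, -0, 1.354, -0.206], TCP at [0.162, 0.552, 0.231] pointing down, gripper open.
Joint ranges: [-2.99, 2.99], [-0.89, 2.07], [0.3, 2.58], [-1.14, 4.28], [0, 2.63], [-3.12, 3.12]. Speed limits (rad/s): [2.57, 2.57, 3.01, 3.14, 3.14, 3.14].

### API

Orientations are given as a unit quaternion [w, x, y, z].
In Python, from bench import ctrl gives the robot as it stands.
- The arm moves only by the tool jog_arm, never from a script. Its argument "series" is a list that holds one entry, the list of rows, each a list of 7 numbers: the shift along the tool's x, y, z in mm, then the turn, a rotation vector about the tool's x, y, z in rad, then the finger opening in mm, from 0 to 85.4. In form: [[[tx, ty, tz, rx, ry, rz, gripper], ...]]. A call has exactly 10 rows; each row shifts and turns the commanded pose from where the row before left it, along the tool's axes as they then stand; what a row does not reach is not made up. A row lasts 1/10 s, in which the tool goes at most 50 mm and 8.59 degrees, less where a joint would pass 70% of its speed; a pose out of reach is approached as far as the arm can. A call with a gripper value outside its range is refused whole. The fingers move at their own pace and stop on an object; the grip force is fixed at half the most. Time passes only in rows, so rows that do not move let the fingers close, or fill a call up. It gives the time, the measured TCP pose, the force, the opening and the grip force at its end, in the units of the state.
- ctrl.get_obs(): the state, without advancing time (a new reading comes with each control period).
- ctrl.camera(name): name is "side" or "top" or "wrist"; returns a dict with "frame" (480x640x3 uint8, blue, green, red), "z_map" (480x640 float32, m along the optical axis (not along the pixel's ray), 0 where there is no reading), "fx", "fy", "cx", "cy" (pixels), "k1" (the pictures are not rectified: a ray, as slopes to the right and down, at radius r is drawn at 1 + k1 r^2 times it, then the intrinsics apply), "xyz" and "rotation" of the camera in the world. Camera axes: x right, y down, z forward; pixel columns grow to the right and rows downward; lengths in m; the calibration is good to about 2 mm. A picture is of the moment at which its call begins.
- ctrl.hand_in(): hands the job in; it is judged then, once.
The state is a dict: "time_s": time; "q": joint angles; "dq": joint speeds; "joint_efforts": joint torques, N m; "eef_pos": TCP position; "eef_rot": TCP orientation; "wrist_force": force on the tool from outside, world axes, zero at the start; "torque": the same for the moment, N m; "opening": opening from 0.0 (shut) to 1.0 (fully open); "grasp_force": force on a finger pad.
Only numpy, scipy, OpenCV 4.12 (cv2) and the standard library are available. Lean on these libraries where they do the work, as an engineer would, in place of code of your own. Each camera call takes 0.05 s, during which the arm holds its last target. There are 200 camera calls.

### The job

Pick the longest of the three glass cells out of the cork-lined tray, gripping it gently (no more than about 12 N) and only by its two long frosted sides, never touching the clear windows at its ends. Carry it upright to the inspection bench and finish while still holding it there in mid-air, midway between lamp and camera, with its windows centred on the light path and square to it, so that the camera looks straight through both into the lamp. Do not touch the bench, lamp or camera, and leave the other two cells and everything else on the table where they are.

Things in the scene. Friction and masses are not known exactly. Their poses are not given: they have to be found in the camera images.
- cell: The cell to hold, the longest of three: an empty open-topped glass box, 24 mm wide (x), 54 mm long (y), 50 mm high, about 60 g, walls 3 mm. The long faces at +x and -x are frosted, milky white; the ends at +y and -y are the clear windows. Origin: centre of its underside, z up. It stands upright in any one of the tray's bays, its y within 0.25 rad of the tray's. 3 to 10 N of grip carries it.
- cell_mid (a point): The middle of the cell, 25 mm above its underside; axes as the cell's. Either window may face the lamp.
- cell_windows: The two clear windows of the cell (part of it): the end faces at y = +27 and -27 mm, 18 mm wide between the frosted sides, flush with their ends, reaching to the rim. Origin and axes are the cell's.
- cell_side_far: The frosted side of the cell whose outer face is at x = +12 mm (part of the cell; origin and axes are the cell's).
- cell_side_near: The frosted side of the cell whose outer face is at x = -12 mm (part of the cell; origin and axes are the cell's).
- cell_medium: A shorter cell of the same make, 24 x 28 x 50 mm, 36 g, in another bay. Leave it. Origin: centre of its underside.
- cell_short: The shortest cell, 24 x 16 x 50 mm, 28 g, in the third bay. Leave it. Origin: centre of its underside.
- tray: Fixed wooden tray, 120 mm (x) by 262 mm (y), rim 12 mm high, cork floor 6 mm above the table; three bays in a row, centred at y = -84, 0, +84 mm, parted by slats 4 mm thick and 11 mm high. Origin: centre of its underside, on the table. Beside a cell in the x direction is only the rim.
- bench: Fixed inspection bench: rail 340 mm long (y), 40 wide, top 28 above the table, on feet 90 wide. At +y a round black lamp, 62 mm across, face at y = +65; at -y a grey camera, black lens 36 across, face at y = -65. The gap between is open from above; post carriages (46 high) reach in to y = +-85. Lamp top 151, camera top 142 above the table. Origin: on the table under the gap's middle.
- beam (a point): The middle of the light path, 120 mm above the table, halfway between lamp face and lens; its y axis runs along the beam from lens to lamp, z up.
- stain_can: Bystander: closed yellow stain can, 86 mm across, 100 mm high.
- brush: Bystander: flat paint brush, 220 mm long, lying.
- wash_bottle: Bystander: white wash bottle, 58 mm across, 160 mm high.
- sanding_block: Bystander: cork sanding block, 66 x 100 x 24 mm.
- stir_stick: Bystander: wooden stirring stick, 20 x 200 x 4 mm, lying.
- can_lid: Bystander: round metal can lid, 80 mm across, 7 mm high, lying.
Mind the look-alikes: they are no part of the job. What is shaped like the cell but black is not meant.

How it is judged:
On the way:
1. the long cell is gripped by both frosted sides and lifted clear of the tray (z of cell in the frame of tray above 0.03 m and contact force between the fingers and cell_side_far above 0.5 N and contact force between the fingers and cell_side_near above 0.5 N), for 0.2 s.
At the end, for the whole second after the job is handed in: The fingers still hold the long cell by both frosted sides, at rest and clear of the bench; its middle is within 6 mm sideways, 10 mm in height and 20 mm lengthwise of the middle of the light path, its long axis within 8 degrees of the beam, upright within 8 degrees (x of cell_mid in the frame of beam between -0.006 and 0.006 m and z of cell_mid in the frame of beam between -0.01 and 0.01 m and y of cell_mid in the frame of beam between -0.02 and 0.02 m and angle between the y axis of cell and the y axis of beam, either way round below 0.14 rad and angle between cell's own z axis and vertical below 0.14 rad and linear speed of cell below 0.02 m/s and contact force between the fingers and cell_side_far above 0.5 N and contact force between the fingers and cell_side_near above 0.5 N and contact force between cell and bench below 0.1 N); the arm keeps its last pose, push and grip.
It fails at once if a finger touches a clear window of the cell (contact force between the fingers and cell_windows above 0.2 N).
It fails at once if a frosted side of the cell is pressed with more than 15 N (contact force between the fingers and cell_side_far above 15 N or contact force between the fingers and cell_side_near above 15 N).
It fails at once if the cell is tipped over or not carried upright (angle between cell's own z axis and vertical above 0.5 rad).
It fails at once if the bench, lamp or camera is touched (contact force between any of the arm, the fingers, cell and bench above 1 N).
It fails at once if another cell or anything else on the table is moved or tipped (distance of any of cell_medium, cell_short from where it was at the start of the episode above 0.012 m or angle between any of cell_medium, cell_short's own z axis and vertical above 0.4 rad or distance of any of stain_can, brush, wash_bottle, sanding_block, stir_stick, can_lid from where it was at the start of the episode above 0.03 m).
It also fails if it takes over 51 s, if anything falls off the work surface, if the arm or the gripper's body presses on something with over 40 N, if the wrist force passes 120 N, or if a joint passes its speed limit or range.

## Working session

There is one attempt and no reset: what is moved stays moved. The work goes in short steps, Python scripts to look and compute and a tool call to move; the robot and the scene stay as the last step left them, time stands still between calls to the robot, and variables do not carry over. Pictures are saved under pics/ and viewed, at most 10 in all, crops included, and the job is handed in when it is done.

Besides the shell and the picture viewer there is one more tool, called after "Emit:" as name(argument=value, ...) on one line, values as JSON. jog_arm: Moves the arm, as the interface text tells. Its arguments: {"type":"object","properties":{"series":{"type":"array"}},"required":["series"]}

```bash
mkdir -p pics; ls
cat > h.py <<'E'
import numpy as np, cv2
from bench import ctrl
from scipy.spatial.transform import Rotation as R
def world(c,u,v,z=None,d=None):
    K=np.array([[c["fx"],0,c["cx"]],[0,c["fy"],c["cy"]],[0,0,1.]])
    p=cv2.undistortPoints(np.array([[[u,v]]],float),K,np.array([c["k1"],0,0,0.]))[0,0]
    r=np.array(c["rotation"],float)
    M=r if r.shape==(3,3) else R.from_quat(r[[1,2,3,0]]).as_matrix()
    ray=M@np.array([p[0],p[1],1.]); o=np.array(c["xyz"])
    if d is None: d=(z-o[2])/ray[2]
    return o+ray*d
E
python3 - <<'E'
from h import *
import pickle
print(ctrl.get_obs())
for n in("top","side"):
    c=ctrl.camera(n); cv2.imwrite(f"pics/{n}0.png",c["frame"]); pickle.dump(c,open(n+"0.pkl","wb"))
    print({k:c[k] for k in c if k not in("frame","z_map")})
E
```

```text
pics
{'time_s': 0.0, 'q': array([ 1.07966427e+00,  1.81568082e-01,  1.60802834e+00,  2.12920357e-05,
        1.35380378e+00, -2.06320015e-01]), 'dq': array([-0.00182321,  0.00153313,  0.00087205, -0.0005419 ,  0.00021623,
       -0.00026096]), 'joint_efforts': array([-3.36599633e-04, -4.44882309e+01, -3.51328933e+01, -3.87876607e-04,
        9.16921970e-03, -1.64529058e-05]), 'eef_pos': array([0.16127739, 0.55133054, 0.23035913]), 'eef_rot': array([-3.18588786e-04,  1.41927411e-01,  9.89876656e-01, -8.45822579e-04]), 'wrist_force': array([ 0.22216594, -0.38937899,  1.04816742]), 'torque': array([-0.01269406, -0.08338765, -0.022933  ]), 'grasp_force': 0.0, 'opening': 1.0021092346057787}
{'fx': 519.9163738541904, 'fy': 519.9163738541904, 'cx': 320.73112039320273, 'cy': 246.91272634930132, 'k1': 0.03997615622707604, 'xyz': array([ 0.36141236, -0.03952139,  1.39261916]), 'rotation': array([ 0.05027667, -0.69764837,  0.71310019, -0.04740393])}
{'fx': 474.87640074809104, 'fy': 474.87640074809104, 'cx': 317.7078575072325, 'cy': 242.09247307456585, 'k1': 0.0280752203099642, 'xyz': array([ 0.47882017, -0.72222409,  0.93394596]), 'rotation': array([-0.33945625,  0.9375248 , -0.07390153,  0.01884856])}
```

View pics/top0.png

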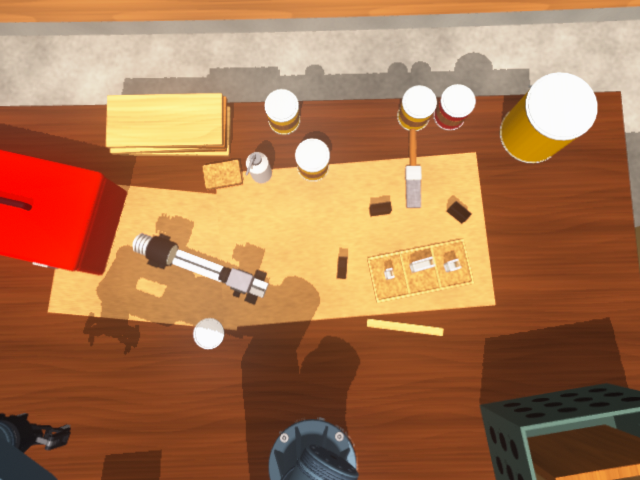

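View pics/side0.png

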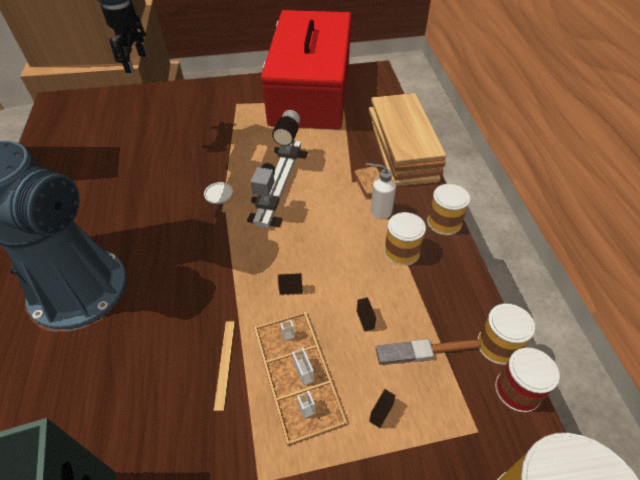

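Run:
```python
import cv2,pickle,numpy as np
t=pickle.load(open("top0.pkl","rb"))["frame"]; s=pickle.load(open("side0.pkl","rb"))["frame"]
a=cv2.resize(t[232:307,360:480],None,fx=5,fy=5,interpolation=cv2.INTER_CUBIC)   # 600x375
cv2.imwrite("pics/c1.png",a)
b=cv2.resize(t[225:305,125:275],None,fx=5,fy=5,interpolation=cv2.INTER_CUBIC)
cv2.imwrite("pics/c2.png",b)
```

```text
(no output)
```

View pics/c1.png

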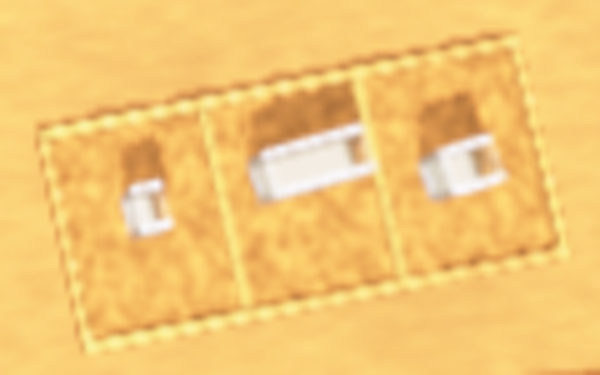

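View pics/c2.png

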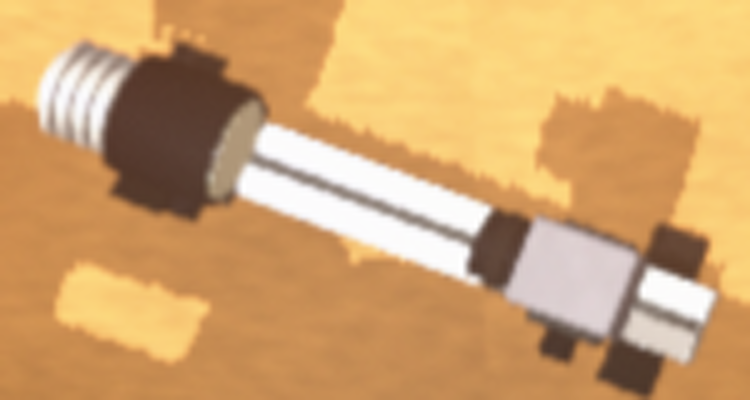

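Run:
```python
from h import *
import pickle
c=pickle.load(open("top0.pkl","rb"))
f=lambda o,x,y,z: world(c,o[0]+(x+.5)/5-.5,o[1]+(y+.5)/5-.5,z)
T=(360,232);B=(125,225)
for n,p in dict(tl=(40,128),tr=(518,35),br=(565,255),bl=(90,350)).items(): print(n,f(T,*p,.012).round(4))
for n,p in dict(a=(262,153),b=(362,125),c=(375,172),d=(273,198)).items(): print(n,f(T,*p,.056).round(4))
g=[f(B,*p,.028) for p in [(250,157),(470,238),(640,305),(700,325)]]
for p in g: print("groove",p.round(4))
d=g[-1]-g[0]; print("ang",np.arctan2(d[1],d[0]))
# lens front / lamp face edges
print("lampface top",f(B,255,98,.151).round(4), "lens bottom-left",f(B,472,270,.10).round(4),"lens",f(B,497,208,.138).round(4))
print("cam end",f(B,520,215,.142),f(B,500,290,.142))
# depth-based cloud of bench >0.06
zm=c["z_map"]; P=[]
for v in range(225,305):
  for u in range(125,275):
    if zm[v,u]>0:
      p=world(c,u,v,d=zm[v,u]); 
      if p[2]>.02 : P.append([u,v,*p])
P=np.array(P); np.save("bench.npy",P)
e=np.array([d[0],d[1]])/np.hypot(*d[:2]); s=(P[:,2:4]-g[0][:2])@e; t=(P[:,2:4]-g[0][:2])@[-e[1],e[0]]
for lo in np.arange(-.14,.3,.01):
  m=(s>=lo)&(s<lo+.01)
  if m.any(): print(round(lo,2),m.sum(),P[m,4].max().round(3),np.median(P[m,4]).round(3),t[m].min().round(3),t[m].max().round(3))
```

```text
tl [ 0.523  -0.1606  0.012 ]
tr [ 0.5675 -0.4175  0.012 ]
br [ 0.4494 -0.4351  0.012 ]
bl [ 0.4046 -0.1829  0.012 ]
a [ 0.5024 -0.2706  0.056 ]
b [ 0.5158 -0.3227  0.056 ]
c [ 0.4913 -0.3281  0.056 ]
d [ 0.479  -0.2751  0.056 ]
groove [0.5357 0.3501 0.028 ]
groove [0.4902 0.2341 0.028 ]
groove [0.4529 0.1448 0.028 ]
groove [0.4417 0.1134 0.028 ]
ang -1.94880089314746
lampface top [0.5486 0.3131 0.151 ] lens bottom-left [0.4674 0.2185 0.1   ] lens [0.4941 0.199  0.138 ]
cam end [0.49000952 0.18717236 0.142     ] [0.45400794 0.1966411  0.142     ]
-0.08 13 0.139 0.137 -0.012 0.015
-0.07 80 0.15 0.136 -0.023 0.025
-0.06 81 0.15 0.137 -0.023 0.025
-0.05 84 0.149 0.137 -0.023 0.026
-0.04 60 0.153 0.145 -0.028 0.026
-0.03 116 0.158 0.145 -0.039 0.031
-0.02 118 0.158 0.145 -0.04 0.031
-0.01 109 0.154 0.146 -0.039 0.032
0.0 158 0.155 0.139 -0.029 0.031
0.01 176 0.156 0.135 -0.029 0.032
0.02 195 0.155 0.116 -0.028 0.029
0.03 56 0.036 0.028 -0.018 0.021
0.04 59 0.032 0.028 -0.019 0.021
0.05 58 0.034 0.029 -0.018 0.021
0.06 56 0.036 0.028 -0.019 0.02
0.07 57 0.034 0.028 -0.019 0.02
0.08 54 0.035 0.028 -0.019 0.02
0.09 59 0.034 0.029 -0.019 0.02
0.1 58 0.035 0.029 -0.019 0.02
0.11 55 0.034 0.029 -0.019 0.02
0.12 41 0.033 0.029 -0.019 0.02
0.13 4 0.029 0.027 -0.019 -0.017
0.14 1 0.028 0.028 -0.019 -0.019
0.15 61 0.142 0.135 -0.017 0.018
0.16 61 0.145 0.136 -0.018 0.019
0.17 69 0.145 0.14 -0.027 0.028
0.18 105 0.148 0.141 -0.042 0.027
0.19 104 0.148 0.141 -0.041 0.028
0.2 93 0.149 0.141 -0.028 0.028
0.21 87 0.146 0.142 -0.022 0.022
0.22 173 0.149 0.124 -0.022 0.021
0.23 58 0.034 0.029 -0.019 0.019
0.24 56 0.033 0.028 -0.02 0.019
0.25 34 0.035 0.029 -0.019 0.02
```

Emit:
jog_arm(series=[[[-28,-36,0,0,0,0,85],[-28,-36,0,0,0,0,85],[-28,-36,0,0,0,0,85],[-28,-36,0,0,0,0,85],[-28,-36,0,0,0,0,85],[-28,-36,0,0,0,0,85],[-28,-36,0,0,0,0,85],[-28,-36,0,0,0,0,85],[-28,-36,0,0,0,0,85],[-28,-36,0,0,0,0,85]]])

```text
time_s: 1.1
eef_pos: [0.3292, 0.126, 0.2313]
eef_rot: [0.0, 0.142, 0.99, 0.0]
wrist_force: [1.3, 0.1, 0.1]
opening: 0.995
grasp_force: 0.0
```

Emit:
jog_arm(series=[[[-28,-36,0,0,0,0,85],[-28,-36,0,0,0,0,85],[-28,-36,0,0,0,0,85],[-28,-36,0,0,0,0,85],[-28,-36,0,0,0,0,85],[-28,-36,0,0,0,0,85],[-28,-36,0,0,0,0,85],[-28,-36,0,0,0,0,85],[-28,-36,0,0,0,0,85],[-28,-36,0,0,0,0,85]]])

```text
time_s: 2.1
eef_pos: [0.4969, -0.2982, 0.2307]
eef_rot: [-0.0, 0.142, 0.99, 0.0]
wrist_force: [1.0, 0.2, 0.4]
opening: 0.994
grasp_force: 0.0
```

Emit:
jog_arm(series=[[[0,0,0,0,0,0.13,60],[0,0,0,0,0,0.13,60],[0,0,0,0,0,0.13,60],[0,0,0,0,0,0.13,60],[0,0,0,0,0,0.13,60],[0,0,0,0,0,0.13,60],[0,0,0,0,0,0.13,60],[0,0,0,0,0,0.13,60],[0,0,0,0,0,0,60],[0,0,0,0,0,0,60]]])

```text
time_s: 3.1
eef_pos: [0.4965, -0.2963, 0.2309]
eef_rot: [-0.0, 0.614, 0.79, 0.0]
wrist_force: [0.5, 0.6, 0.7]
opening: 0.701
grasp_force: 0.0
```

Run:
```python
from h import *
import pickle
o=ctrl.get_obs(); print(o["time_s"],o["eef_pos"],o["eef_rot"],o["opening"],o["q"])
c=ctrl.camera("wrist"); pickle.dump(c,open("w1.pkl","wb")); cv2.imwrite("pics/w1.png",c["frame"]); print(c["xyz"],c["rotation"])
# rail + bench faces
P=np.load("bench.npy"); g=np.array([.5357,.3501]); d=np.array([.4417-.5357,.1134-.3501]); e=d/np.hypot(*d); n=np.array([-e[1],e[0]])
s=(P[:,2:4]-g)@e; t=(P[:,2:4]-g)@n; z=P[:,4]
m=(s>.03)&(s<.13)&(z<.05)
S=np.arange(.035,.125,.01); ctr=[(t[m&(abs(s-q)<.005)].min()+t[m&(abs(s-q)<.005)].max())/2 for q in S]; print(np.polyfit(S,ctr,1))
print("lamp face",np.sort(s[(z>.12)&(s<.09)])[-15:].round(3),"lens",np.sort(s[(z>.06)&(s>.06)])[:15].round(3))
```

```text
3.1 [ 0.49653215 -0.29633534  0.23094146] [-3.32576653e-04  6.13637905e-01  7.89587494e-01  2.22494493e-05] 0.7009195249555576 [-7.43223288e-01  1.88668349e-01  1.59854031e+00 -1.07570831e-05
  1.35505055e+00 -9.92697749e-01]
[ 0.48031343 -0.23207073  0.37372658] [0.13048745 0.98365016 0.12308472 0.01598547]
[-0.00701722  0.0013184 ]
lamp face [0.022 0.022 0.022 0.022 0.022 0.022 0.022 0.022 0.022 0.022 0.023 0.023
 0.023 0.023 0.023] lens [0.15  0.15  0.15  0.151 0.151 0.151 0.151 0.151 0.151 0.151 0.151 0.152
 0.152 0.152 0.153]
```

View pics/w1.png

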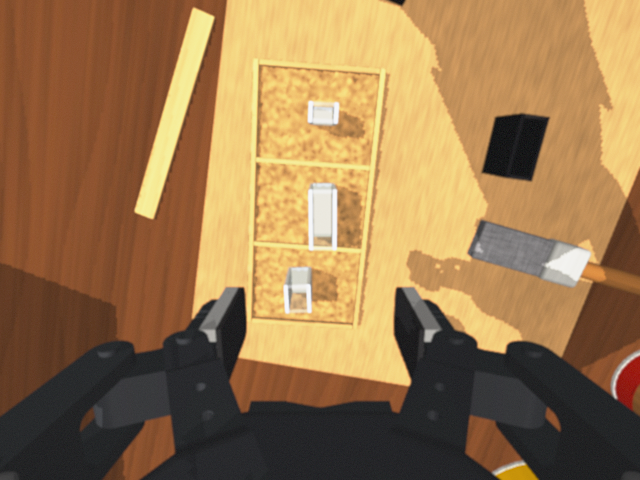

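Run:
```python
import cv2,pickle
t=pickle.load(open("w1.pkl","rb"))["frame"]
cv2.imwrite("pics/c3.png",cv2.resize(t[170:260,280:370],None,fx=6,fy=6,interpolation=cv2.INTER_CUBIC))
```

```text
(no output)
```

View pics/c3.png

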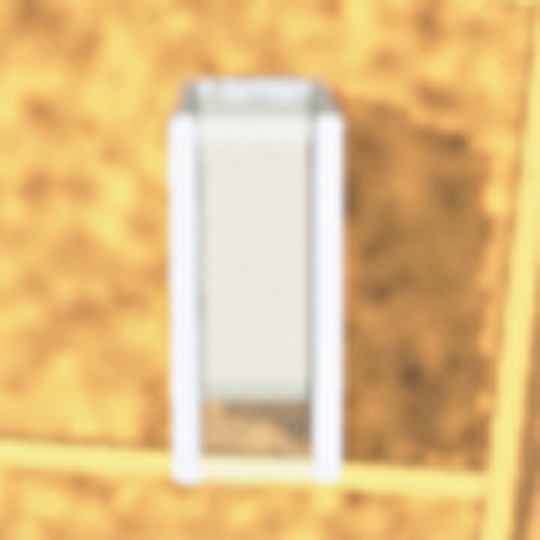

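Run:
```python
from h import *
import pickle
c=pickle.load(open("w1.pkl","rb"))
q=[world(c,280+(x+.5)/6-.5,170+(y+.5)/6-.5,.056) for x,y in[(170,114),(344,114),(342,484),(172,484)]]
for p in q: print(p.round(4))
m=sum(q)/4; print("centre",m.round(4),"w",np.linalg.norm(q[0]-q[1]),np.linalg.norm(q[2]-q[3]),"l",np.linalg.norm(q[0]-q[3]))
d=(q[0]+q[1]-q[2]-q[3]); a=np.arctan2(d[1],d[0]); print("yaw y-axis",np.degrees(a))
o=ctrl.get_obs(); w=o["eef_rot"]; M=R.from_quat(w[[1,2,3,0]]).as_matrix(); print("tool y deg",np.degrees(np.arctan2(M[1,1],M[0,1])))
print("to move in tool, mm",(M.T@(m-o["eef_pos"])*1000).round(1))
g=np.array([.5357,.3501]); e=np.array([.4417-.5357,.1134-.3501]); e/=np.hypot(*e); n=np.array([-e[1],e[0]])
b=g+e*.0868+n*.0007; be=e-.007*n; print("beam",b,"yaw",np.degrees(np.arctan2(-be[1],-be[0])))
```

```text
[ 0.4803 -0.2742  0.056 ]
[ 0.5045 -0.268   0.056 ]
[ 0.5185 -0.3216  0.056 ]
[ 0.4938 -0.3279  0.056 ]
centre [ 0.4993 -0.2979  0.056 ] w 0.024931869731337045 0.025466192559194124 l 0.05536699871878539
yaw y-axis 104.3681953981602
tool y deg 14.27184353650968
to move in tool, mm [ -2.2   2.3 175. ]
beam [0.50431375 0.26917019] yaw 67.93956470558767
```

Emit:
jog_arm(series=[[[-2.2,2.3,10,0,0,0,60],[0,0,35,0,0,0,60],[0,0,35,0,0,0,60],[0,0,35,0,0,0,60],[0,0,35,0,0,0,60],[0,0,30,0,0,0,55],[0,0,20,0,0,0,50],[0,0,11,0,0,0,45],[0,0,0,0,0,0,40],[0,0,0,0,0,0,36]]])

```text
time_s: 4.15
eef_pos: [0.4999, -0.2985, 0.0208]
eef_rot: [0.0, 0.615, 0.789, -0.0]
wrist_force: [0.1, 0.5, 0.4]
opening: 0.417
grasp_force: 0.0
```

Run:
```python
from h import *
o=ctrl.get_obs(); print(o["time_s"],o["eef_pos"],o["opening"],o["opening"]*85.4,o["wrist_force"])
a=ctrl.camera("wrist")["frame"][150:480,120:520]
b=ctrl.camera("side")["frame"][310:450,220:360]
cv2.imwrite("pics/g1.png",np.hstack([a,cv2.resize(b,(330,330),interpolation=cv2.INTER_CUBIC)]))
```

```text
4.15 [ 0.4999204  -0.29846015  0.02081997] 0.4170353512768364 35.61481899904183 [0.12727037 0.47326118 0.3513016 ]
```

View pics/g1.png

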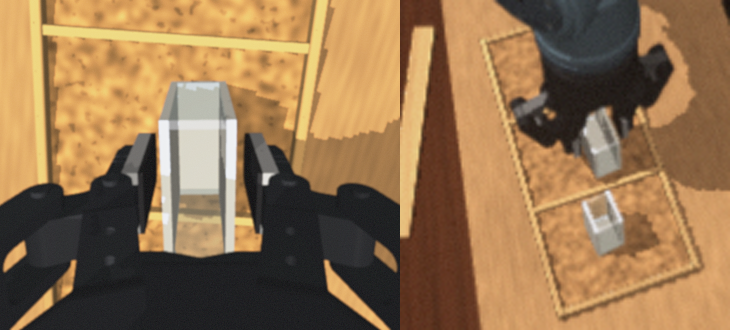

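Emit:
jog_arm(series=[[[0,0,0,0,0,0,33],[0,0,0,0,0,0,31],[0,0,0,0,0,0,29],[0,0,0,0,0,0,28],[0,0,0,0,0,0,27],[0,0,0,0,0,0,26],[0,0,0,0,0,0,25.5],[0,0,0,0,0,0,25],[0,0,0,0,0,0,24.7],[0,0,0,0,0,0,24.5]]])

```text
time_s: 5.25
eef_pos: [0.4994, -0.298, 0.0203]
eef_rot: [-0.0, 0.615, 0.789, -0.0]
wrist_force: [-0.5, -0.1, -0.5]
opening: 0.288
grasp_force: 0.1
```

Run:
```python
from h import *
o=ctrl.get_obs(); print(o["opening"]*85.4,o["grasp_force"],o["wrist_force"])
```

```text
24.591501115135085 0.057823435636237264 [-0.48574411 -0.05751692 -0.53091278]
```

Emit:
jog_arm(series=[[[0,0,0,0,0,0,24.4],[0,0,0,0,0,0,24.3],[0,0,0,0,0,0,24.2],[0,0,0,0,0,0,24.1],[0,0,0,0,0,0,24.0],[0,0,0,0,0,0,23.9],[0,0,0,0,0,0,23.8],[0,0,0,0,0,0,23.8],[0,0,0,0,0,0,23.8],[0,0,0,0,0,0,23.8]]])

```text
time_s: 6.25
eef_pos: [0.4995, -0.298, 0.0203]
eef_rot: [-0.0, 0.615, 0.789, 0.0]
wrist_force: [-1.1, -0.3, 1.3]
opening: 0.285
grasp_force: 7.2
```

Emit:
jog_arm(series=[[[0,0,-2,0,0,0,23.8],[0,0,-4,0,0,0,23.8],[0,0,-6,0,0,0,23.8],[0,0,-8,0,0,0,23.8],[0,0,-8,0,0,0,23.8],[0,0,-8,0,0,0,23.8],[0,0,-6,0,0,0,23.8],[0,0,-4,0,0,0,23.8],[0,0,-2,0,0,0,23.8],[0,0,0,0,0,0,23.8]]])

```text
time_s: 7.25
eef_pos: [0.4995, -0.2981, 0.0685]
eef_rot: [0.0, 0.615, 0.789, -0.0]
wrist_force: [-0.3, -0.0, -1.0]
opening: 0.28
grasp_force: 7.1
```

Run:
```python
from h import *
import pickle
o=ctrl.get_obs(); print(o["opening"]*85.4,o["grasp_force"],o["wrist_force"])
c=ctrl.camera("wrist"); pickle.dump(c,open("w2.pkl","wb"))
cv2.imwrite("pics/l1.png",cv2.resize(c["frame"][230:430,220:420],None,fx=3,fy=3,interpolation=cv2.INTER_CUBIC))
```

```text
23.90774914592086 7.128155753016472 [-0.28517247 -0.0205862  -1.04087735]
```

View pics/l1.png

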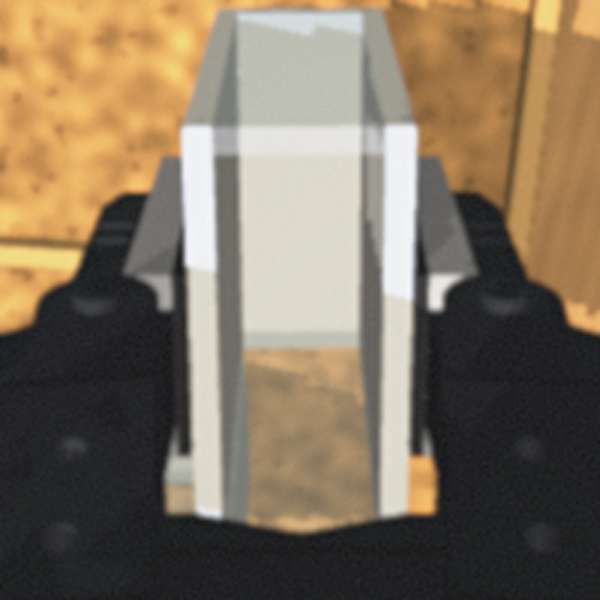

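Run:
```python
from h import *
import pickle
c=pickle.load(open("w2.pkl","rb")); o=ctrl.get_obs(); w=o["eef_rot"]; M=R.from_quat(w[[1,2,3,0]]).as_matrix()
f=lambda x,y,z:world(c,220+(x+.5)/3-.5,230+(y+.5)/3-.5,z)
for z,ps in((.104,[(182,125),(416,125)]),(.054,[(218,10),(384,10)])):
  for p in ps: print(z,(M.T@(f(*p,z)-o["eef_pos"])*1000).round(1))
b=np.array([.5043,.2692]); yaw=67.94
ty=np.degrees(np.arctan2(M[1,1],M[0,1])); print("tool y",ty,"turn about tool z",np.radians(ty-(yaw-90)))
print("shift in tool now",(M.T@(np.r_[b,0.]-o["eef_pos"])*1000).round(1))
```

```text
0.104 [ 26.9 -12.  -35.8]
0.104 [ 26.9  12.  -35.8]
0.054 [ 26.4 -11.9  14.2]
0.054 [26.4 12.4 14.2]
tool y 14.094983470040649 turn about tool z 0.6310235025563339
shift in tool now [548.9 142.9  68.3]
```

Emit:
jog_arm(series=[[[0,0,-10,0,0,0.063,23.8],[0,0,-20,0,0,0.063,23.8],[0,0,-25,0,0,0.063,23.8],[0,0,-25,0,0,0.063,23.8],[0,0,-25,0,0,0.063,23.8],[0,0,-25,0,0,0.063,23.8],[0,0,-25,0,0,0.063,23.8],[0,0,-20,0,0,0.063,23.8],[0,0,-10,0,0,0.063,23.8],[0,0,-5,0,0,0.064,23.8]]])

```text
time_s: 8.3
eef_pos: [0.4998, -0.2983, 0.2594]
eef_rot: [0.001, 0.83, 0.558, 0.0]
wrist_force: [0.7, 0.5, -1.3]
opening: 0.279
grasp_force: 7.1
```

Emit:
jog_arm(series=[[[7.7,-3.1,0,0,0,0,23.8],[15.5,-6.1,0,0,0,0,23.8],[23.2,-9.2,0,0,0,0,23.8],[31,-12.3,0,0,0,0,23.8],[31,-12.3,0,0,0,0,23.8],[31,-12.3,0,0,0,0,23.8],[31,-12.3,0,0,0,0,23.8],[31,-12.3,0,0,0,0,23.8],[31,-12.3,0,0,0,0,23.8],[31,-12.3,0,0,0,0,23.8]]])

```text
time_s: 9.3
eef_pos: [0.5003, -0.012, 0.2574]
eef_rot: [-0.001, 0.829, 0.56, -0.0]
wrist_force: [0.7, 0.5, -0.6]
opening: 0.283
grasp_force: 7.1
```

Emit:
jog_arm(series=[[[31,-12.3,0,0,0,0,23.8],[31,-12.3,0,0,0,0,23.8],[31,-12.3,0,0,0,0,23.8],[31,-12.3,0,0,0,0,23.8],[31,-12.3,0,0,0,0,23.8],[31,-12.3,0,0,0,0,23.8],[31,-12.3,0,0,0,0,23.8],[23.2,-9.2,0,0,0,0,23.8],[15.5,-6.1,0,0,0,0,23.8],[7.7,-3.1,0,0,0,0,23.8]]])

```text
time_s: 10.3
eef_pos: [0.5024, 0.2703, 0.2576]
eef_rot: [-0.0, 0.829, 0.56, -0.001]
wrist_force: [0.5, -0.4, -0.7]
opening: 0.283
grasp_force: 7.1
```

Run:
```python
from h import *
import pickle
o=ctrl.get_obs(); w=o["eef_rot"]; M=R.from_quat(w[[1,2,3,0]]).as_matrix()
print(o["time_s"],o["eef_pos"],o["grasp_force"],"tool y",np.degrees(np.arctan2(M[1,1],M[0,1])))
print((M.T@(np.array([.5043,.2692,.1095])-o["eef_pos"])*1000).round(1))
c=ctrl.camera("wrist"); pickle.dump(c,open("w3.pkl","wb")); cv2.imwrite("pics/w3.png",c["frame"])
# bench in the tool frame, from this camera's depth
zm=c["z_map"]; P=[]
for v in range(0,480,2):
  for u in range(0,640,2):
    if zm[v,u]>0:
      p=world(c,u,v,d=zm[v,u])
      if .02<p[2]<.16: P.append([u,v,*p,*(M.T@(p-o["eef_pos"]))])
np.save("b3.npy",np.array(P))
```

```text
10.3 [0.50239142 0.27032224 0.25756074] 7.149541899561882 tool y -21.899447890927508
[ -0.2   2.4 148.1]
```

View pics/w3.png

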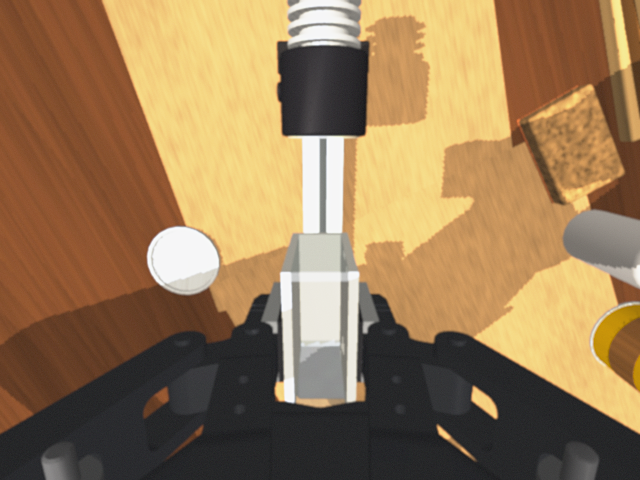

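Run:
```python
from h import *
import pickle
P=np.load("b3.npy"); u,v=P[:,0],P[:,1]; z=P[:,4]; tx,ty=P[:,5],P[:,6]
for a in range(140,230,20):
  m=(v>=a)&(v<a+20)&(u>290)&(u<355)&(z<.04); print(a,tx[m].mean()*1e3,ty[m].min()*1e3,ty[m].max()*1e3)
m=(v<140)&(v>50)&(u>270)&(u<380)&(z>.09); print("lamp",tx[m].min()*1e3,tx[m].max()*1e3,ty[m].min()*1e3,ty[m].max()*1e3,z[m].max())
c=pickle.load(open("w3.pkl","rb")); o=ctrl.get_obs(); w=o["eef_rot"]; M=R.from_quat(w[[1,2,3,0]]).as_matrix()
for uu,vv,zz in[(303,150,.028),(344,150,.028),(303,225,.028),(343.5,225,.028),(281,135,.12),(367,135,.12),(278,50,.12),(369,50,.12)]: print(uu,vv,(M.T@(world(c,uu,vv,zz)-o["eef_pos"])*1e3).round(1))
```

```text
140 57.11127267568314 -17.76904973744464 21.65054760242194
160 37.71556134753929 -16.065467583621512 21.97508235471432
180 18.00435111207668 -16.28285840247336 22.212233605608745
200 -2.510305663994759 -16.497325186355287 20.50989409391501
220 -20.36688873238606 -16.711559081413697 20.722354134925347
lamp 68.3413925714456 122.02845602939138 -28.766135569293823 33.24444196390911 0.15296997094111847
303 150 [ 55.7 -16.9 229.7]
344 150 [ 55.7  23.3 229.7]
303 225 [-19.8 -17.8 229.7]
343.5 225 [-19.7  24.1 229.7]
281 135 [ 68.9 -28.7 137.7]
367 135 [ 68.9  34.1 137.7]
278 50 [125.5 -29.2 137.7]
369 50 [125.4  33.6 137.7]
```

Emit:
jog_arm(series=[[[1,2.6,5,0,0,0,23.8],[0,0,12,0,0,0,23.8],[0,0,18,0,0,0,23.8],[0,0,22,0,0,0,23.8],[0,0,24,0,0,0,23.8],[0,0,24,0,0,0,23.8],[0,0,20,0,0,0,23.8],[0,0,13,0,0,0,23.8],[0,0,7,0,0,0,23.8],[0,0,3,0,0,0,23.8]]])

```text
time_s: 11.35
eef_pos: [0.5063, 0.2681, 0.1096]
eef_rot: [-0.0, 0.83, 0.558, -0.0]
wrist_force: [-0.8, -0.5, -0.2]
opening: 0.282
grasp_force: 7.1
```

Emit:
jog_arm(series=[[[0,0,0,0,0,0,23.8],[0,0,0,0,0,0,23.8],[0,0,0,0,0,0,23.8],[0,0,0,0,0,0,23.8],[0,0,0,0,0,0,23.8],[0,0,0,0,0,0,23.8],[0,0,0,0,0,0,23.8],[0,0,0,0,0,0,23.8],[0,0,0,0,0,0,23.8],[0,0,0,0,0,0,23.8]]])

```text
time_s: 12.35
eef_pos: [0.5064, 0.2686, 0.1102]
eef_rot: [-0.0, 0.829, 0.559, -0.0]
wrist_force: [-0.8, -0.2, 0.7]
opening: 0.286
grasp_force: 7.1
```

Run:
```python
from h import *
o=ctrl.get_obs(); w=o["eef_rot"]; M=R.from_quat(w[[1,2,3,0]]).as_matrix()
print(o["time_s"],o["eef_pos"],o["grasp_force"],"tool y",np.degrees(np.arctan2(M[1,1],M[0,1])))
print((M.T@(np.array([.5043,.2692,.1095])-o["eef_pos"])*1000).round(1))
a=ctrl.camera("wrist")["frame"][120:420,170:470]; b=ctrl.camera("side")["frame"][90:240,200:350]
cv2.imwrite("pics/f.png",np.hstack([cv2.resize(x,(400,400),interpolation=cv2.INTER_CUBIC) for x in(a,b)]))
```

```text
12.35 [0.50635987 0.26862384 0.11024059] 7.14782327413559 tool y -22.05710940051077
[-0.2 -2.1  0.7]
```

View pics/f.png

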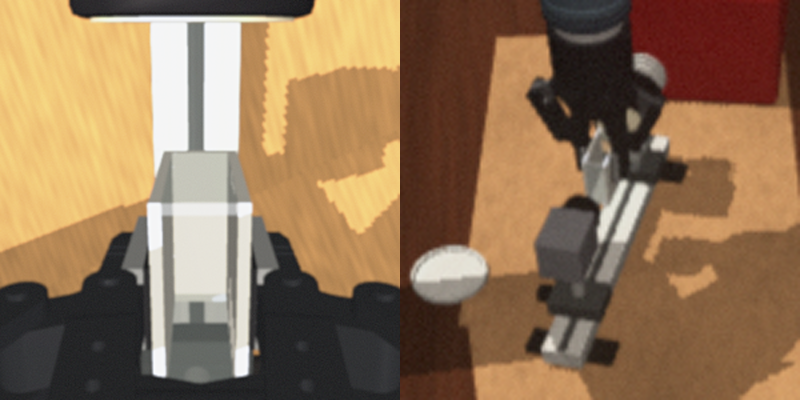

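Emit:
jog_arm(series=[[[0,-1,0,0,0,0,23.8],[0,-1,0,0,0,0,23.8],[0,0,0,0,0,0,23.8],[0,0,0,0,0,0,23.8],[0,0,0,0,0,0,23.8],[0,0,0,0,0,0,23.8],[0,0,0,0,0,0,23.8],[0,0,0,0,0,0,23.8],[0,0,0,0,0,0,23.8],[0,0,0,0,0,0,23.8]]])

```text
time_s: 13.45
eef_pos: [0.5046, 0.2694, 0.1103]
eef_rot: [0.0, 0.829, 0.559, 0.0]
wrist_force: [-0.0, -1.2, -0.8]
opening: 0.282
grasp_force: 7.1
```

Run:
```python
from h import *
o=ctrl.get_obs(); w=o["eef_rot"]; M=R.from_quat(w[[1,2,3,0]]).as_matrix()
d=M.T@(np.array([.5043,.2692,.1095])-o["eef_pos"])*1000
c=ctrl.camera("wrist"); zm=c["z_map"]; L=[]; Q=[]
for v in range(40,300):
  for u in range(220,420):
    if zm[v,u]>0:
      t=M.T@(world(c,u,v,d=zm[v,u])-o["eef_pos"])*1e3
      if 60<t[0]<90 and t[2]<60: L.append(t)
      if 33<t[0]<55 and 75<t[2]<90: Q.append(t)
L,Q=np.array(L),np.array(Q)
print(d.round(1),o["grasp_force"])
for n,A in(("lamp",L),("rail",Q)):
  if len(A): print(n,A.min(0).round(1),A.max(0).round(1))
```

```text
[-0.2 -0.2  0.8] 7.149006798863411
lamp [ 67.3 -30.  -42.8] [ 90.   29.4 -11.4]
rail [ 33.  -20.3  79.5] [55.  19.6 84.6]
```

Lamp and rail are both centred on the tool within 0.5 mm; the lamp face is about 67 mm ahead. I'm handing in.

```bash
python3 -c "
from bench import ctrl
print(ctrl.hand_in())"
```

```text
the job is handed in; nothing more can be done
None
```

I handed the job in with the long cell held by its frosted sides at about 7 N, upright in mid-air on the light path, within about 1 mm of the beam middle by my measurements; the hand-in returned no verdict.

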